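# Tip the rinsed stir bars out of the mesh basket

### The job

The rinsed stir bars have drained: lift the mesh basket by its arch handle, hold it over the blue drying tray with the spout no more than 10 cm above the tray, and tip it so that all three bars roll out through the notched spout into the tray. Keep it tipped until the last bar is out, then stand the empty basket upright again in the middle of its dark draining mat, set down and not dropped. Leave the bottle, flask and tube rack undisturbed.

Things in the scene. Friction and masses are not known exactly. Their poses are not given: they have to be found in the camera images.
- basket: Wire-mesh rinse basket, 190 long x 109 wide, rim 55 high, arch handle 140 high (mm), 320 g. Origin: under the middle of the handle, at the underside of the feet (about below the centre of mass). z up; x points out through the spout. Mesh floor 10 above the origin, level from x = -75 (back wall) to x = 35, then rising to the spout; inside width 90. Feet at x = -68 and 30, y = +-42.
- basket_handle (a point): Centre of the green flat handle sleeve on top of the arch, 128 above the basket's underside. Sleeve 60 long (basket y), 14 thick (basket x), 24 tall, rigid with the basket; gripped across its thickness from above. Free all round; the rim lies 73 below it, the arch wires run down at basket y = +-52.
- basket_notch (a point): Middle of the sill of the spout notch: 95 in front (basket x) of the basket's origin, 26 above it. The notch is 80 wide, cut in the 55 high end wall. From x = 35 the floor rises to it, and on to the lip, at 15 degrees: bars stay in while the spout is tilted down by less than 15 degrees, and roll out steadily from about 35 degrees.
- basket_lip (a point): Middle of the outer edge of the 80 wide pouring lip beyond the notch: 115 in front (basket x) of the basket's origin and 31 above it when upright.
- stirbar1: White PTFE-coated magnetic stir bar (smooth slippery round rod with round ends), 64 long, 13 thick, 30 g, lying in the basket across it. Its magnetism can be ignored. Origin at its centre; y along the bar.
- stirbar2: Second stir bar, the same.
- stirbar3: Third stir bar, the same.
- tray: Blue plastic drying tray, 280 (its x) x 200 (its y), walls 35 high and 4 thick, 0.8 kg, standing loose on the bench. Origin: centre of its underside. Its floor, 4 thick, carries 3 high cross ribs along its y every 23 that stop bars from rolling along x.
- mat: Dark grey silicone draining mat, 240 x 240 x 5 thick, fixed to the bench. The basket stands on it at the start. Origin: centre of its underside; the top is 5 above.
- media_bottle: Bystander: glass bottle, 70 diameter, 138 tall, orange cap. Origin: centre of its underside.
- culture_flask: Bystander: flat clear culture flask with pinkish content lying on the bench, about 165 x 85 x 36, blue cap. Origin: near the centre of its underside.
- tube_rack: Bystander: white tube rack with capped tubes, 100 x 200, 111 tall. Origin: centre of its underside.
Not all that is in view belongs to the job. What is shaped like the basket but red is not meant.

How it is judged:
By the outcome, as a careful person would: the job done as asked, in the order asked, and still so for the second after the job is handed in, with the robot touching nothing.
It also fails if it takes over 69 s, if anything falls off the work surface, if the arm or the gripper's body presses on something with over 40 N, if the wrist force passes 120 N, or if a joint passes its speed limit or range.

### The arm

A 7-joint arm with a two-finger parallel gripper is mounted at the origin on the work surface. World frame = base frame: x ahead of the robot, y to its left, z up, the work surface at z = 0. Lengths are in m, angles in rad, forces in N, time in s.
With the tool pointing down it reaches from about 0.425 to 0.925 m from the base axis. Payload 6.8 kg.
Tool frame: the origin (TCP) lies at the very end of the fingers, on their centre line; the grasp point (between the pads) lies 19 mm behind it; z points along the fingers, y is the line along which they close (so a half turn about z gives the same grasp; the last joint's range is limited). The gripper opens to 85 mm and grips with 20 to 120 N. Pads are 22 mm wide; open, the fingers measure 114 mm over their backs; the gripper's body (76 mm by 85 mm) begins 54 mm behind the grasp point. The pads swing forward as they close: fully open they stand 13 mm farther back than shut.
Start: joints at [-1.407, 0.477, 0.022, 1.555, -0.011, 1.109, -0.083], TCP at [0.181, 0.65, 0.231] pointing down, gripper open.
Joint ranges: [-2.96, 2.96], [-0.34, 2.1], [-1.41, 1.46], [0.24, 2.44], [-1.37, 4.51], [0.17, 1.92], [-2.96, 2.96]. Speed limits (rad/s): [2.39, 2.39, 3.14, 3.14, 3.14, 3.14, 3.14].

### API

Orientations are given as a rotation vector (axis times angle).
In Python, from bench import monitor, optics, r gives the robot as it stands.
- The arm moves only by the shell command python3 -m crank 'ROWS' [OPENING] [FORCE]. ROWS is JSON, a list of rows, each a list of 2 entries, a list of its own where there are three numbers: the shift along the tool's x, y, z in cm, then the turn, a rotation vector about the tool's x, y, z in rad. A call has 1 to 5 rows; each row shifts and turns the commanded pose from where the row before left it, along the tool's axes as they then stand; what a row does not reach is not made up. A row lasts 1/10 s, in which the tool goes at most 50 mm and 8.59 degrees, less where a joint would pass 70% of its speed; a pose out of reach is approached as far as the arm can. A call is refused whole if a number of a shift passes 5 or a number of a turn 0.15, either way. A call with a gripper value outside its range is refused whole. OPENING is the finger opening in cm, from 0 to 8.54, set as the call begins (- or left out, the last holds). The fingers move at their own pace and stop on an object; FORCE is the grip in N (left out, the last holds). Time passes only in rows, so rows that do not move let the fingers close. It gives the time, the measured TCP pose, the force, the opening and the grip force at its end, in the units of the state.
- monitor.get_obs(): the state, without advancing time (a new reading comes with each control period).
- optics.grab_frame(name): name is "scene" or "top"; returns (picture, depth): 480x640x3 uint8, red, green, blue; 480x640 float32, m along the optical axis (not along the pixel's ray), 0 where there is no reading.
- optics.camera_model(name): a dict with "vertical_fov" (degrees; the focal length in pixels is half the picture's height over the tangent of half this angle, whatever the lens; pixels are square), "cx", "cy" (the principal point, pixels), "R" (3x3) and "t" (3): a world point X has camera coordinates R X + t. Camera axes: x right, y down, z forward; pixel columns grow to the right and rows downward; lengths in m; the calibration is good to about 2 mm. A picture is of the moment at which its call begins. camera_model takes no time and is no camera call.
- r.hand_in(): hands the job in; it is judged then, once.
The state is a dict: "clock": time; "joints": joint angles; "qvel": joint speeds; "tau": joint torques, N m; "tcp_pos": TCP position; "orientation": TCP orientation; "contact_force": force on the tool from outside, world axes, zero at the start; "moment": the same for the moment, N m; "grip_width": finger opening in m; "gripper_force": force on a finger pad.
Only numpy, scipy, OpenCV 4.12 (cv2) and the standard library are available. Lean on these libraries where they do the work, as an engineer would, in place of code of your own. Each camera call takes 0.05 s, during which the arm holds its last target. There are 200 camera calls.

## Working session

There is one attempt and no reset: what is moved stays moved. The work goes in short steps, Python scripts to look and compute and a shell command to move; the robot and the scene stay as the last step left them, time stands still between calls to the robot, and variables do not carry over. Pictures are saved under pics/ and viewed, at most 10 in all, crops included, and the job is handed in when it is done.

```bash
ls; mkdir -p pics; cat > h.py <<'E'
import numpy as np,cv2
from bench import monitor,optics,r
from scipy.spatial.transform import Rotation as Ro
def grab(n):
    p,d=optics.grab_frame(n); m=optics.camera_model(n); f=240/np.tan(np.radians(m['vertical_fov'])/2)
    v,u=np.mgrid[:480,:640]
    c=np.dstack([(u-m['cx'])/f*d,(v-m['cy'])/f*d,d])
    W=(c-np.array(m['t']))@np.array(m['R'])   # R^T (c-t)
    W[d==0]=np.nan
    return p,d,W
E
python3 - <<'E'
from h import *
for n in('scene','top'):
    p,d,W=grab(n); cv2.imwrite(f'pics/{n}0.png',p[...,::-1]); np.savez(f'{n}0.npz',p=p,d=d,W=W)
    m=optics.camera_model(n); print(n,m, -np.array(m['R']).T@m['t'])
print(monitor.get_obs())
E
```

```text
pics
scene {'vertical_fov': 42.48902943989614, 'cx': 323.02528936088254, 'cy': 243.63222874769883, 'R': array([[ 0.81817023,  0.57470723,  0.01758056],
       [ 0.46805866, -0.64796068, -0.60088939],
       [-0.33394396,  0.49985854, -0.79913883]]), 't': array([-0.43823379, -0.17268349,  1.85443296])} [ 1.05865253 -0.78699014  1.3858901 ]
top {'vertical_fov': 44.598879689774655, 'cx': 317.60924618304716, 'cy': 236.2287759658228, 'R': array([[ 5.89288640e-03, -9.99980330e-01,  2.14804627e-03],
       [-9.81802122e-01, -6.19348180e-03, -1.89805778e-01],
       [ 1.89815349e-01, -9.90452499e-04, -9.81819307e-01]]), 't': array([-0.01166761,  0.53953612,  1.38466658])} [ 0.26695549 -0.00695433  1.46192452]
{'clock': 0.1, 'joints': array([-1.4070933 ,  0.47772375,  0.02235785,  1.55635146, -0.01152645,
        1.109328  , -0.08306437]), 'qvel': array([ 0.00053999, -0.00297824,  0.00078757, -0.00110311,  0.00014443,
        0.00021791,  0.00041394]), 'tau': array([ 4.07086642e-03, -5.97763610e+01,  1.61367640e+00, -2.81954366e+01,
        1.28630310e-02,  4.98736248e-03,  1.62568689e-06]), 'tcp_pos': array([0.18108343, 0.64969167, 0.23041948]), 'orientation': array([-4.25570193e-01, -3.11251008e+00,  2.63570402e-03]), 'contact_force': array([-0.69863696, -0.33509277,  0.02786521]), 'moment': array([-0.05323424,  0.02893731,  0.02615903]), 'gripper_force': 0.0, 'grip_width': 0.08526252550177059}
```

View pics/scene0.png

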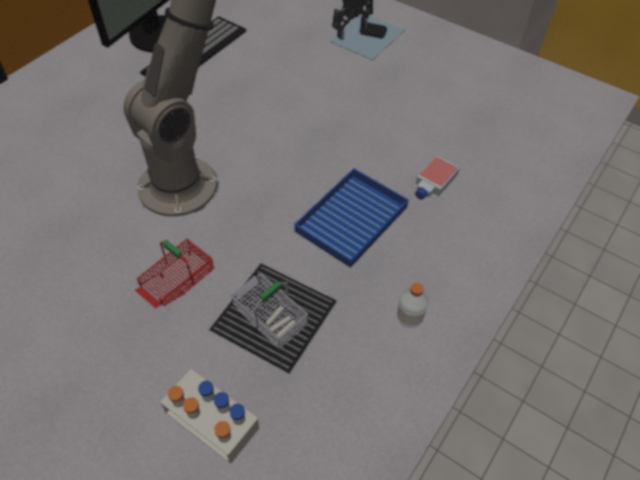

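View pics/top0.png

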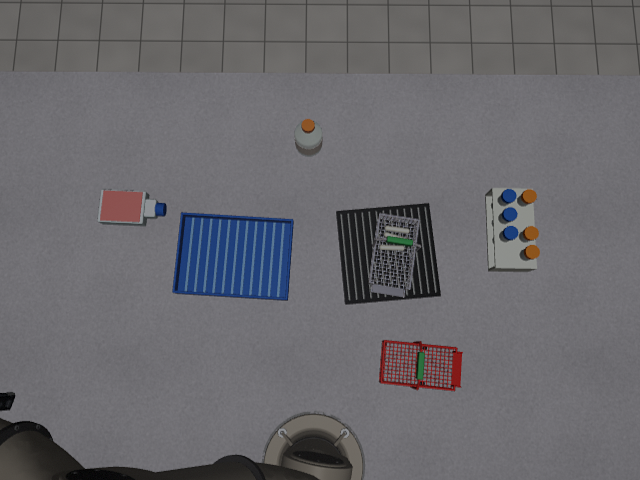

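The scene view shows the real basket (grey, green sleeve at ~(272,291)) on the mat, the red decoy at ~(175,270) and the tray at ~(352,215). In the top view the sleeve is at ~(400,241), the lip seems to be at the lower end ~(389,291), the tray is around (235,256) and the mat around (388,254).

```bash
cat >> h.py <<'E'
def mod(n):
    m=optics.camera_model(n); return np.array(m['R']),np.array(m['t']),240/np.tan(np.radians(m['vertical_fov'])/2),m['cx'],m['cy']
def ray(n,u,v,z):
    R,t,f,cx,cy=mod(n); o=-R.T@t; d=R.T@np.array([(u-cx)/f,(v-cy)/f,1]); return o+d*(z-o[2])/d[2]
E
python3 - <<'E'
from h import *
for n in('scene','top'):
    z=np.load(n+'0.npz'); p,W=z['p'],z['W']; hsv=cv2.cvtColor(p,cv2.COLOR_RGB2HSV)
    def blobs(mask,amin):
        k,l,s,c=cv2.connectedComponentsWithStats(mask.astype(np.uint8),connectivity=8)
        return [(l==i,c[i],s[i]) for i in range(1,k) if s[i,4]>amin]
    H,S,V=cv2.split(hsv)
    for b,c,s in blobs((H>45)&(H<75)&(S>120)&(V>50),20):
        P=W[b]; print(n,'green',c.round(1),s[4],'med',np.nanmedian(P,0).round(4))
        q=np.array([ray(n,u,v,.133+.012-.005+.005)for v,u in np.argwhere(b)])
        print('  plane .145 mean',q.mean(0).round(4)); rr=cv2.minAreaRect(q[:,:2].astype(np.float32)); print('  rect',rr, 'zmax',np.nanmax(P[:,2]))
    for b,c,s in blobs((H>100)&(H<125)&(S>120)&(V>50),2500):
        cs,_=cv2.findContours(b.astype(np.uint8),0,2); cc=max(cs,key=cv2.contourArea)[:,0]
        q=np.array([ray(n,u,v,.035)[:2] for u,v in cc],np.float32); print(n,'tray',cv2.minAreaRect(q))
    P=W
    m=(V<45)&(abs(W[...,2])<.02)&(W[...,0]>.3)&(W[...,0]<.95)&(abs(W[...,1])<.5)
    m=cv2.morphologyEx(m.astype(np.uint8),3,np.ones((7,7)))
    for b,c,s in blobs(m,1500):
        cs,_=cv2.findContours(b.astype(np.uint8),0,2); cc=max(cs,key=cv2.contourArea)[:,0]
        q=np.array([ray(n,u,v,.005)[:2] for u,v in cc],np.float32); print(n,'mat',s,cv2.minAreaRect(q))
z=np.load('top0.npz');p=z['p'];cv2.imwrite('pics/topc.png',cv2.resize(p[200:310,330:450,::-1],None,fx=5,fy=5,interpolation=cv2.INTER_CUBIC))
E
```

```text
scene green [171.5 247.9] 48 med [ 0.237  -0.2396  0.1391]
  plane .145 mean [ 0.242  -0.2425  0.145 ]
  rect ((0.24175170063972473, -0.24247117340564728), (0.007895396091043949, 0.048333145678043365), 82.72802734375) zmax 0.1478781569849874
scene green [270.1 290.2] 86 med [ 0.5177 -0.1979  0.1451]
  plane .145 mean [ 0.5177 -0.1977  0.145 ]
  rect ((0.5170591473579407, -0.19720584154129028), (0.053610894829034805, 0.01186507660895586), 81.45893859863281) zmax 0.15339147375496862
scene tray ((0.5000059604644775, 0.19162653386592865), (0.29250049591064453, 0.20454242825508118), 86.7134017944336)
scene mat [ 212  265  123  107 3168] ((0.5105646848678589, -0.1854131817817688), (0.23105183243751526, 0.23001354932785034), 5.438778400421143)
top green [399.5 240.4] 149 med [ 0.513  -0.1959  0.1456]
  plane .145 mean [ 0.5129 -0.1959  0.145 ]
  rect ((0.5133569240570068, -0.19589170813560486), (0.05874544754624367, 0.01383207831531763), 80.70716857910156) zmax 0.15390903128844988
top green [420.4 365.4] 152 med [ 0.2343 -0.2367  0.1409]
  plane .145 mean [ 0.2338 -0.236   0.145 ]
  rect ((0.2344268411397934, -0.23624959588050842), (0.01271863840520382, 0.0568850077688694), 84.48007202148438) zmax 0.14768971220913182
top tray ((0.49378398060798645, 0.19957610964775085), (0.2822989225387573, 0.2014508992433548), 86.72542572021484)
top mat [ 337  203  104  101 7567] ((0.5079785585403442, -0.18475939333438873), (0.23731155693531036, 0.23781514167785645), 5.4258809089660645)
```

View pics/topc.png

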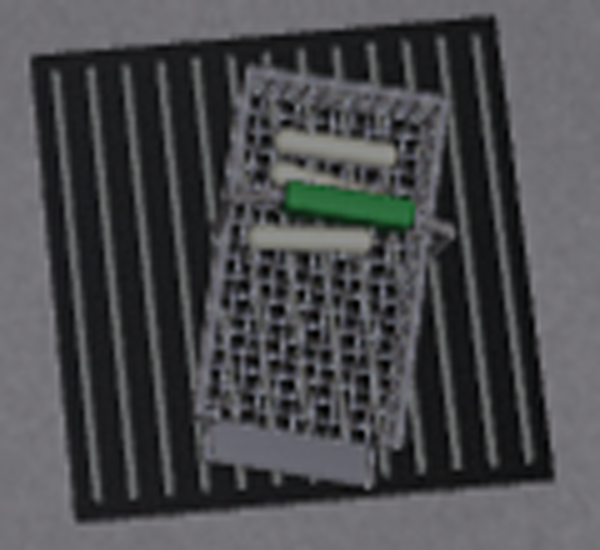

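The crop shows the grey lip at crop (290,455), that is the robot-facing end. The sleeve is at (350,205), and the bars lie behind and under it. So the spout points roughly along −x world.

```bash
cat >> h.py <<'E'
def tool():
    o=monitor.get_obs(); return o['tcp_pos'],Ro.from_rotvec(o['orientation'])
def goto(pos,Rg):
    p,R=tool(); print('tcp',p.round(4),'shift in tool cm',(R.inv().apply(np.array(pos)-p)*100).round(2),'turn',(R.inv()*Rg).as_rotvec().round(4))
def down(yb): # tool z down, tool y at world yaw yb (deg)
    y=np.array([np.cos(np.radians(yb)),np.sin(np.radians(yb)),0]); z=np.array([0,0,-1.]); return Ro.from_matrix(np.c_[np.cross(y,z),y,z])
E
python3 - <<'E'
from h import *
print('lip',ray('top',388,291,.036)); print(tool()[1].as_matrix().round(3))
for a in(170.9,-9.1):
  goto((.5145,-.1965,.22),down(a))
goto((.5,.35,.23),down(170.9))
E
```

```text
lip [ 0.4076934  -0.18082529  0.036     ]
[[-0.963  0.268 -0.   ]
 [ 0.268  0.963 -0.002]
 [-0.    -0.002 -1.   ]]
tcp [0.1811 0.6497 0.2304] shift in tool cm [-54.83 -72.56   1.17] turn [-1.4000e-03 -1.3000e-03 -1.6837e+00]
tcp [0.1811 0.6497 0.2304] shift in tool cm [-54.83 -72.56   1.17] turn [-1.3000e-03  1.3000e-03  1.4578e+00]
tcp [0.1811 0.6497 0.2304] shift in tool cm [-38.77 -20.31   0.08] turn [-1.4000e-03 -1.3000e-03 -1.6837e+00]
```

```bash

python3 -m crank '[[[-3.88,-2.03,0],[0,0,0]],[[-3.88,-2.03,0],[0,0,0]],[[-3.88,-2.03,0],[0,0,0]],[[-3.88,-2.03,0],[0,0,0]],[[-3.88,-2.03,0],[0,0,0]]]' 6
python3 -m crank '[[[-3.88,-2.03,0],[0,0,0]],[[-3.88,-2.03,0],[0,0,0]],[[-3.88,-2.03,0],[0,0,0]],[[-3.88,-2.03,0],[0,0,0]],[[-3.88,-2.03,0],[0,0,0]]]'
python3 -c "from h import *;print(monitor.get_obs()['joints'].round(4))"
python3 -m crank '[[[-1.15,-3.73,0],[0,0,0]],[[-1.15,-3.73,0],[0,0,0]],[[-1.15,-3.73,0],[0,0,0]],[[-1.15,-3.73,0],[0,0,0]],[[-1.15,-3.73,0],[0,0,0]]]'
python3 -m crank '[[[-1.15,-3.73,0],[0,0,0]],[[-1.15,-3.73,0],[0,0,0]],[[-1.15,-3.73,0],[0,0,0]],[[-1.15,-3.73,0],[0,0,0]],[[-1.15,-3.73,0],[0,0,0]]]'
python3 -m crank '[[[-1.15,-3.73,0],[0,0,0]],[[-1.15,-3.73,0],[0,0,0]],[[-1.15,-3.73,0],[0,0,0]],[[-1.15,-3.73,0],[0,0,0]]]'
python3 -m crank '[[[0,0,0],[0,0,0.1458]],[[0,0,0],[0,0,0.1458]],[[0,0,0],[0,0,0.1458]],[[0,0,0],[0,0,0.1458]],[[0,0,0],[0,0,0.1458]]]'
python3 -m crank '[[[0,0,0],[0,0,0.1458]],[[0,0,0],[0,0,0.1458]],[[0,0,0],[0,0,0.1458]],[[0,0,0],[0,0,0.1458]],[[0,0,0],[0,0,0.1458]]]'
python3 -c "from h import *;o=monitor.get_obs();print(o['joints'].round(4));goto((.5145,-.1965,.114),down(-9.1))"
```

```text
clock: 0.6
tcp_pos: [0.3418, 0.4988, 0.231]
orientation: [-0.425, -3.112, 0.001]
contact_force: [0.1, -0.5, 0.8]
grip_width: 0.06
gripper_force: 0.0
clock: 1.1
tcp_pos: [0.5014, 0.349, 0.231]
orientation: [-0.425, -3.112, 0.001]
contact_force: [1.1, 0.5, 0.1]
grip_width: 0.06
gripper_force: 0.0
[-0.8271  0.3729  0.1524  1.7241 -0.0639  1.05    0.6459]
clock: 1.6
tcp_pos: [0.5054, 0.1537, 0.231]
orientation: [-0.425, -3.112, 0.0]
contact_force: [0.6, 0.2, 1.0]
grip_width: 0.0602
gripper_force: 0.0
clock: 2.1
tcp_pos: [0.5107, -0.0412, 0.2312]
orientation: [-0.425, -3.112, -0.0]
contact_force: [0.9, -0.2, 0.3]
grip_width: 0.0602
gripper_force: 0.0
clock: 2.5
tcp_pos: [0.515, -0.1971, 0.2311]
orientation: [-0.425, -3.112, -0.0]
contact_force: [1.3, 0.1, -0.8]
grip_width: 0.0599
gripper_force: 0.0
clock: 3.0
tcp_pos: [0.515, -0.1956, 0.2309]
orientation: [-1.515, -2.751, 0.0]
contact_force: [-0.4, 0.7, -0.5]
grip_width: 0.0601
gripper_force: 0.0
clock: 3.5
tcp_pos: [0.515, -0.1955, 0.231]
orientation: [-2.396, -2.03, 0.001]
contact_force: [-0.2, 0.3, 0.6]
grip_width: 0.0599
gripper_force: 0.0
[-0.3238  0.3261  0.7177  1.8906 -0.2503  1.0166  0.3361]
tcp [ 0.515  -0.1955  0.231 ] shift in tool cm [-0.11 -0.03 11.7 ] turn [-0.0008 -0.0001 -0.0061]
```

```bash

python3 -m crank '[[[-0.1,0,3],[0,0,0]],[[0,0,3],[0,0,0]],[[0,0,3],[0,0,0]],[[0,0,2],[0,0,0]],[[0,0,0.7],[0,0,0]]]'
python3 -m crank '[[[0,0,0],[0,0,0]],[[0,0,0],[0,0,0]],[[0,0,0],[0,0,0]],[[0,0,0],[0,0,0]],[[0,0,0],[0,0,0]]]' 0 80
python3 -m crank '[[[0,0,0],[0,0,0]],[[0,0,0],[0,0,0]],[[0,0,0],[0,0,0]],[[0,0,0],[0,0,0]],[[0,0,0],[0,0,0]]]'
python3 - <<'E'
from h import *
print(monitor.get_obs())
p,d,W=grab('scene'); cv2.imwrite('pics/grasp.png',cv2.resize(p[190:370,170:410,::-1],None,fx=3,fy=3))
E
```

```text
clock: 4.0
tcp_pos: [0.5136, -0.196, 0.112]
orientation: [-2.388, -2.036, 0.004]
contact_force: [-0.6, -0.8, -0.3]
grip_width: 0.0599
gripper_force: 0.0
clock: 4.5
tcp_pos: [0.5151, -0.1968, 0.1149]
orientation: [2.391, 2.038, 0.001]
contact_force: [-3.4, 0.3, 4.6]
grip_width: 0.0127
gripper_force: 79.4
clock: 5.0
tcp_pos: [0.5151, -0.1968, 0.1149]
orientation: [-2.391, -2.038, -0.001]
contact_force: [-4.2, 0.5, 6.1]
grip_width: 0.0126
gripper_force: 79.7
{'clock': 5.0, 'joints': array([-0.2274388 ,  0.48477355,  0.62219581,  1.988143  , -0.39355144,
        0.78871744,  0.46343079]), 'qvel': array([ 0.0022513 , -0.00088883,  0.00044326, -0.0005915 ,  0.00094029,
        0.00044099, -0.00041611]), 'tau': array([-2.40177400e-01, -4.26616430e+01,  7.99882114e+00, -2.10773510e+01,
       -2.82611847e-01, -1.02361165e+00, -2.13695853e-02]), 'tcp_pos': array([ 0.51507329, -0.19682095,  0.11492296]), 'orientation': array([-2.39096235e+00, -2.03758070e+00, -6.87664590e-04]), 'contact_force': array([-4.15896119,  0.4865877 ,  6.11023188]), 'moment': array([0.18151433, 0.6275691 , 0.00798082]), 'gripper_force': 79.69065070152283, 'grip_width': 0.012591388159285028}
```

View pics/grasp.png

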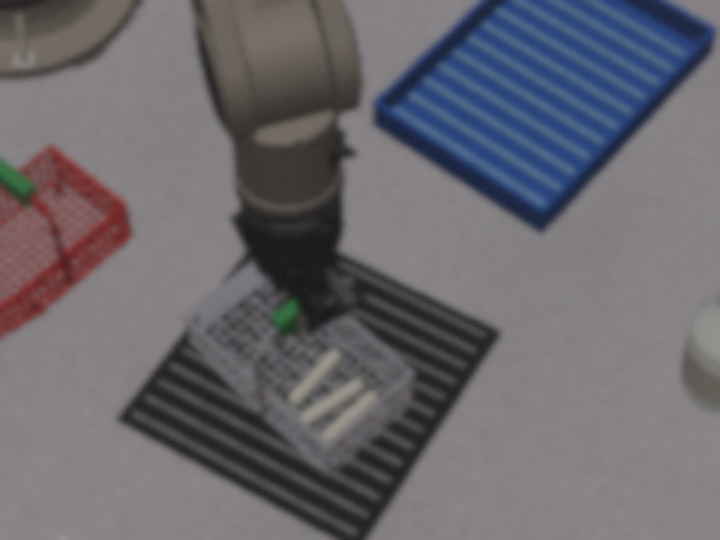

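Gripped squarely: the fingers are on the sleeve, the three bars lie together behind the handle, and the spout faces the robot. I'll lift it and fit a quick kinematic model to choose the pour direction.

```bash

python3 -m crank '[[[0,0,-1],[0,0,0]],[[0,0,-2],[0,0,0]],[[0,0,-3],[0,0,0]],[[0,0,-3],[0,0,0]],[[0,0,-3],[0,0,0]]]'
python3 -m crank '[[[0,0,-2],[0,0,0]],[[0,0,-1],[0,0,0]],[[0,0,0],[0,0,0]]]'
cat > kin.py <<'E'
from h import *
from scipy.optimize import least_squares
import itertools
def fk(q,x,s):
    h,L1,a1,L2,a2,L3,a3,o1,o3,o5,o7=x
    z=lambda a:Ro.from_euler('z',a); y=lambda a:Ro.from_euler('y',a)
    R=z(s[0]*q[0]+o1)*y(q[1]); p=np.array([0,0,h])
    R=R*z(s[1]*q[2]+o3); p=p+R.apply([a1,0,L1])
    R=R*y(q[3]); R=R*z(s[2]*q[4]+o5); p=p+R.apply([a2,0,L2])
    R=R*y(q[5]); p=p+R.apply([a3,0,L3]); R=R*z(s[3]*q[6]+o7)
    return p,R
def err(q,P,R0,x,s):
    p,R=fk(q,x,s); return np.r_[(p-P)*3,(R.inv()*R0).as_rotvec()]
D=[([-1.40709,.47772,.02236,1.55635,-.01153,1.10933,-.08306],[.18108,.64969,.23042],[-.42557,-3.11251,.0026]),
([-.8271,.3729,.1524,1.7241,-.0639,1.05,.6459],[.5014,.349,.231],[-.425,-3.112,.001]),
([-.3238,.3261,.7177,1.8906,-.2503,1.0166,.3361],[.515,-.1955,.231],[-2.396,-2.03,.001]),
([-.22744,.48477,.6222,1.98814,-.39355,.78872,.46343],[.51507,-.19682,.11492],[-2.39096,-2.03758,-.0007])]
E
python3 - <<'E'
from kin import *
o=monitor.get_obs(); print(o['clock'],o['joints'].round(4),o['tcp_pos'].round(4),o['contact_force'].round(1),o['grip_width'])
D.append((o['joints'],o['tcp_pos'],o['orientation']))
best=None
for s in itertools.product((1,-1),repeat=4):
  for o1 in(0,np.pi/2,np.pi,-np.pi/2):
   for o7 in(0,np.pi/2,np.pi,-np.pi/2):
    x0=[.35,.4,0,.4,0,.25,0,o1,0,0,o7]
    f=least_squares(lambda x:np.concatenate([err(q,np.array(P),Ro.from_rotvec(v),x,s) for q,P,v in D]+[0.003*(x-x0)]),x0,max_nfev=40)
    if best is None or f.cost<best[0]: best=(f.cost,s,f.x)
print(best); np.save('kin.npy',np.r_[best[2],best[1]])
for q,P,v in D: print(err(q,np.array(P),Ro.from_rotvec(v),best[2],best[1]).round(4))
E
```

```text
clock: 5.55
tcp_pos: [0.5149, -0.1965, 0.2355]
orientation: [-2.391, -2.038, 0.0]
contact_force: [1.0, 0.5, -3.6]
grip_width: 0.0128
gripper_force: 78.3
clock: 5.85
tcp_pos: [0.5158, -0.1968, 0.2654]
orientation: [2.389, 2.037, 0.003]
contact_force: [-0.6, -0.8, -4.5]
grip_width: 0.013
gripper_force: 78.3
5.85 [-0.3476  0.2873  0.7411  1.8511 -0.2191  1.0836  0.3173] [ 0.5158 -0.1968  0.2654] [-0.6 -0.8 -4.5] 0.013046233624221621
(np.float64(0.0001778523304985185), (-1, -1, -1, -1), array([ 1.28343004e+00,  5.21060769e-01,  3.41988650e-02,  4.48808768e-01,
       -1.09395191e-03,  1.30221157e+00, -4.52325972e-03, -8.95278941e-02,
       -6.29978379e-03,  2.84322912e-03,  1.47390624e+00]))
[ 0.0051 -0.0018 -0.0051  0.0001  0.0002  0.0005]
[ 0.0013  0.0128  0.0022  0.0008  0.0003 -0.0002]
[-0.0074  0.0018  0.0019  0.0024 -0.0002 -0.0001]
[-0.0028 -0.004  -0.0012  0.002   0.0011 -0.0002]
[-0.0001  0.0017  0.0022  0.0017 -0.0004 -0.    ]
```

```bash

python3 -m crank '[[[0,0,0],[0.1,0,0]],[[0,0,0],[0.1,0,0]],[[0,0,0],[0.1,0,0]],[[0,0,0],[0,0,0]],[[0,0,0],[0,0,0]]]'
cat > fit.py <<'E'
from kin import *
o=monitor.get_obs(); print(o['clock'],o['joints'].round(4),o['tcp_pos'].round(4),o['contact_force'].round(1),o['grip_width'])
D.append(([-.3476,.2873,.7411,1.8511,-.2191,1.0836,.3173],[.5158,-.1968,.2654],[2.389,2.037,.003]))
D.append((o['joints'],o['tcp_pos'],o['orientation']))
k=np.load('kin.npy'); s=k[11:]; x0=k[:11].copy(); x0[0]=.35;x0[5]=.37;x0[[4,6,8,9]]=0; x0[7]=-.09
f=least_squares(lambda x:np.concatenate([err(q,np.array(P),Ro.from_rotvec(v),x,s) for q,P,v in D]+[0.01*(x-x0)]),x0)
print(f.x.round(4),f.cost); np.save('kin.npy',np.r_[f.x,s])
for q,P,v in D: print(err(q,np.array(P),Ro.from_rotvec(v),f.x,s).round(4))
E
python3 fit.py
cat > plan.py <<'E'
from kin import *
k=np.load('kin.npy'); x,s=k[:11],k[11:]
lo=np.array([-2.96,-.34,-1.41,.24,-1.37,.17,-2.96]);hi=np.array([2.96,2.1,1.46,2.44,4.51,1.92,2.96])
q0=np.array(monitor.get_obs()['joints'])
def pose(lip,yaw,th):   # lip world pos, spout yaw deg, nose-down tilt deg -> TCP pos, R
    B=Ro.from_euler('z',np.radians(yaw))*Ro.from_euler('y',np.radians(th))
    R=B*Ro.from_matrix(np.c_[[0,-1,0],[-1,0,0],[0,0,-1]].astype(float))
    return np.array(lip)+B.apply(np.array([0,0,.110])-np.array([.115,0,.031])),R
E
python3 - <<'E'
from plan import *
for yaw in (180,150,120,90,60,30,0,-30,-60,-90,-120):
  out=[]
  for th in(0,25,50):
    d=np.array([np.cos(np.radians(yaw)),np.sin(np.radians(yaw))])
    P,R=pose(np.r_[np.array([.497,.196])-.03*d,.06],yaw,th)
    b=9;bq=None
    for q1 in(q0,q0*[1,1,-1,1,1,1,1],q0+[-.7,.1,-.7,0,.8,0,.5],q0+[-.7,.1,-.3,0,-.8,0,-.5],q0+[-.7,.1,-.3,0,.2,0,1.7],q0+[-.7,.1,-.3,0,.2,0,-1.7]):
      f=least_squares(lambda q:np.r_[err(q,P,R,x,s),.0003*(q-q1)],np.clip(q1,lo+.1,hi-.1),bounds=(lo+.06,hi-.06))
      e=np.linalg.norm(err(f.x,P,R,x,s))
      if e<b:b,bq=e,f.x
    out.append((round(b,4),bq.round(2)))
  print(yaw,*out)
E
```

```text
clock: 6.35
tcp_pos: [0.515, -0.1968, 0.2626]
orientation: [-2.207, -1.881, 0.286]
contact_force: [-0.0, -0.9, -3.8]
grip_width: 0.0131
gripper_force: 78.5
6.35 [-0.2662  0.4935  0.72    1.6461 -0.238   1.4161  0.3521] [ 0.515  -0.1968  0.2626] [-0.  -0.9 -3.8] 0.013083786870099976
[ 0.2823  0.5169  0.0449  0.4547 -0.0156  0.3028  0.0157 -0.0808 -0.0112
 -0.0016  1.4809] 0.0006444514496659258
[ 0.0001  0.0016 -0.0047  0.0001  0.0064 -0.0001]
[ 0.0014  0.0161  0.0033 -0.0028  0.0047 -0.0008]
[-0.0059  0.0007  0.0064  0.0014  0.0047 -0.0006]
[-0.0015 -0.0023 -0.0092  0.001   0.006   0.0004]
[-0.0091  0.0017  0.0098  0.0003  0.0043 -0.0009]
[-0.0022 -0.0042 -0.0057  0.0022 -0.0206  0.0021]
180 (np.float64(0.0), array([-0.93,  0.7 ,  0.79,  1.65, -0.57,  1.04,  0.04])) (np.float64(0.0), array([-1.3 ,  0.46,  1.  ,  2.06, -0.58,  0.46,  0.04])) (np.float64(0.0388), array([ 0.45,  0.61, -1.35,  2.38,  1.93,  1.04, -2.22]))
150 (np.float64(0.0), array([-0.94,  0.71,  0.94,  1.75, -0.66,  1.04, -0.29])) (np.float64(0.0), array([-0.97,  0.34,  0.55,  2.04,  0.31,  0.55, -1.23])) (np.float64(0
[... 1449 characters left out ...]

-60 (np.float64(0.0), array([-0.14,  0.43, -0.73,  2.02,  0.38,  0.83,  1.01])) (np.float64(0.0), array([-0.78,  0.37,  0.42,  1.99, -0.68,  1.05,  2.15])) (np.float64(0.0), array([-0.46,  0.54,  0.38,  1.9 , -0.92,  1.45,  2.49]))
-90 (np.float64(0.0), array([-0.26,  0.51, -0.55,  1.84,  0.33,  0.89,  0.6 ])) (np.float64(0.0), array([-0.83,  0.35,  0.49,  2.02, -0.82,  0.86,  1.76])) (np.float64(0.0), array([-0.55,  0.43,  0.52,  2.13, -1.26,  1.19,  2.36]))
-120 (np.float64(0.0), array([-0.8 ,  0.54,  0.27,  1.7 , -0.18,  0.93,  0.59])) (np.float64(0.0), array([-0.93,  0.34,  0.58,  2.05, -0.87,  0.65,  1.31])) (np.float64(0.0126), array([ 0.85,  0.5 , -1.2 ,  2.33, -1.31,  0.23,  2.12]))
```

```bash

python3 -m crank '[[[0,0,0],[-0.1,0,0]],[[0,0,0],[-0.1,0,0]],[[0,0,0],[-0.1,0,0]],[[0,0,0],[0,0,0.05]],[[0,0,0],[0,0,0.1]]]'
python3 -m crank '[[[0,0,0],[0,0,0.1]],[[0,0,0],[0,0,0.1]],[[0,0,0],[0,0,0.1]],[[0,0,0],[0,0,0.1]],[[0,0,0],[0,0,0.1]]]'
python3 -m crank '[[[0,0,0],[0,0,0.1]],[[0,0,0],[0,0,0.1]],[[0,0,0],[0,0,0.1]],[[0,0,0],[0,0,0.1]],[[0,0,0],[0,0,0.1]]]'
python3 -m crank '[[[0,0,0],[0,0,0.1]],[[0,0,0],[0,0,0.1]],[[0,0,0],[0,0,0.07]],[[0,0,0],[0,0,0.05]],[[0,0,0],[0,0,0]]]'
python3 -c "from h import *;goto((.493,.12,.20),down(-93.2));print(monitor.get_obs()['joints'].round(2))"
```

```text
clock: 6.85
tcp_pos: [0.5129, -0.1967, 0.2646]
orientation: [-2.54, -1.847, -0.006]
contact_force: [-0.1, -0.1, -3.6]
grip_width: 0.0132
gripper_force: 78.6
clock: 7.35
tcp_pos: [0.5137, -0.1968, 0.2642]
orientation: [-2.919, -1.16, -0.003]
contact_force: [-0.7, -1.1, -4.4]
grip_width: 0.0129
gripper_force: 78.6
clock: 7.85
tcp_pos: [0.5137, -0.1968, 0.2642]
orientation: [-3.114, -0.401, -0.003]
contact_force: [0.0, -0.2, -4.1]
grip_width: 0.0131
gripper_force: 78.6
clock: 8.35
tcp_pos: [0.5139, -0.1967, 0.2641]
orientation: [-3.139, 0.094, -0.001]
contact_force: [0.5, 0.8, -4.3]
grip_width: 0.0129
gripper_force: 78.6
tcp [ 0.5139 -0.1967  0.2641] shift in tool cm [ -3.98 -31.48   6.45] turn [-0.0016 -0.0008 -0.0041]
[-0.59  0.4   1.11  1.87 -0.4   1.12 -0.96]
```

```bash

python3 -m crank '[[[-0.33,-1.5,0.5],[0,0,0]],[[-0.33,-2.5,0.5],[0,0,0]],[[-0.33,-3,0.5],[0,0,0]],[[-0.33,-3,0.5],[0,0,0]],[[-0.33,-3,0.5],[0,0,0]]]'
python3 -m crank '[[[-0.33,-3,0.5],[0,0,0]],[[-0.33,-3,0.5],[0,0,0]],[[-0.33,-3,0.5],[0,0,0]],[[-0.33,-3,0.5],[0,0,0]],[[-0.33,-3,0.5],[0,0,0]]]'
python3 -m crank '[[[-0.33,-2.5,0.7],[0,0,0]],[[-0.33,-1,0.75],[0,0,0]],[[0,0,0],[0,0,0]],[[0,0,0],[0,0,0]],[[0,0,0],[0,0,0]]]'
python3 - <<'E'
from h import *
goto((.493,.12,.20),down(-93.2));print(monitor.get_obs()['joints'].round(2))
for n in('scene','top'):
  p,d,W=grab(n); cv2.imwrite(f'pics/pre_{n}.png',p[...,::-1])
a=cv2.imread('pics/pre_scene.png')[130:330,200:440];b=cv2.imread('pics/pre_top.png')[160:360,140:380]
cv2.imwrite('pics/pre.png',cv2.resize(np.hstack([a,b]),(800,333)))
E
```

```text
clock: 8.85
tcp_pos: [0.5053, -0.0651, 0.239]
orientation: [-3.138, 0.091, -0.001]
contact_force: [0.4, 0.7, -4.0]
grip_width: 0.0131
gripper_force: 78.6
clock: 9.35
tcp_pos: [0.4976, 0.0856, 0.2141]
orientation: [-3.138, 0.09, -0.001]
contact_force: [0.4, 0.5, -4.4]
grip_width: 0.0128
gripper_force: 78.6
clock: 9.85
tcp_pos: [0.4943, 0.1182, 0.2003]
orientation: [-3.14, 0.095, -0.001]
contact_force: [0.6, 0.6, -3.5]
grip_width: 0.0127
gripper_force: 78.7
tcp [0.4943 0.1182 0.2003] shift in tool cm [-0.14 -0.17  0.03] turn [-0.0003 -0.0009 -0.0048]
[-1.23  0.42  1.12  2.03 -0.46  0.97 -1.5 ]
```

View pics/pre.png

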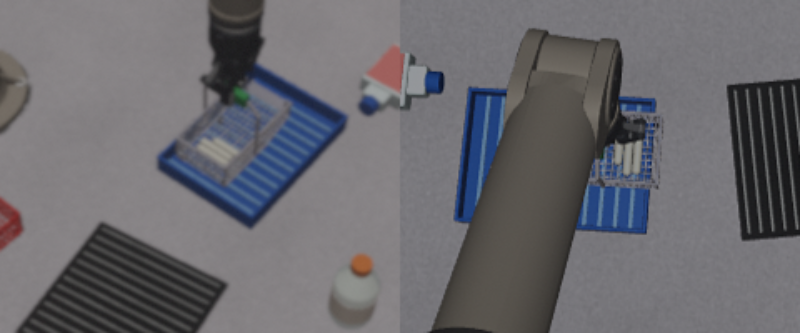

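```bash

python3 -m crank '[[[0,0,0],[-0.06,0,0]],[[0,0,0],[-0.06,0,0]],[[0,0,0],[-0.06,0,0]],[[0,0,0],[-0.06,0,0]],[[0,0,0],[-0.06,0,0]]]'
python3 -m crank '[[[0,0,0],[-0.06,0,0]],[[0,0,0],[-0.06,0,0]],[[0,0,0],[-0.06,0,0]],[[0,0,0],[-0.06,0,0]],[[0,0,0],[-0.06,0,0]]]'
python3 -m crank '[[[0,0,0],[-0.06,0,0]],[[0,0,0],[-0.06,0,0]],[[0,0,0],[-0.06,0,0]],[[0,0,0],[-0.06,0,0]],[[0,0,0],[-0.04,0,0]]]'
python3 -m crank '[[[0,0,0],[0,0,0]],[[0,0,0],[0,0,0]],[[0,0,0],[0,0,0]],[[0,0,0],[0,0,0]],[[0,0,0],[0,0,0]]]'
python3 -m crank '[[[0,0,0],[0,0,0]],[[0,0,0],[0,0,0]],[[0,0,0],[0,0,0]],[[0,0,0],[0,0,0]],[[0,0,0],[0,0,0]]]'
python3 - <<'E'
from h import *
p,R=tool(); print(p,R.as_matrix()[:,2],'lip z est',(p+R.apply([0,-.115,.079])))
for n in('scene','top'):
  p,d,W=grab(n); cv2.imwrite(f'pics/po_{n}.png',p[...,::-1])
a=cv2.imread('pics/po_scene.png')[130:330,200:440];b=cv2.imread('pics/po_top.png')[160:360,140:380]
cv2.imwrite('pics/po.png',cv2.resize(np.hstack([a,b]),(800,333),interpolation=cv2.INTER_CUBIC))
E
```

```text
clock: 10.45
tcp_pos: [0.4944, 0.1197, 0.2002]
orientation: [2.839, -0.084, -0.012]
contact_force: [-0.7, 0.1, -4.4]
grip_width: 0.0129
gripper_force: 78.7
clock: 10.95
tcp_pos: [0.4947, 0.1203, 0.2]
orientation: [2.54, -0.075, -0.022]
contact_force: [0.7, 0.8, -3.8]
grip_width: 0.0126
gripper_force: 79.0
clock: 11.45
tcp_pos: [0.4947, 0.121, 0.1992]
orientation: [2.26, -0.065, -0.03]
contact_force: [0.8, -1.2, -3.9]
grip_width: 0.0131
gripper_force: 79.2
clock: 11.95
tcp_pos: [0.494, 0.1199, 0.2001]
orientation: [2.262, -0.067, -0.031]
contact_force: [-0.1, -0.3, -3.6]
grip_width: 0.013
gripper_force: 79.2
clock: 12.45
tcp_pos: [0.494, 0.1201, 0.1998]
orientation: [2.261, -0.066, -0.031]
contact_force: [0.3, 0.0, -4.0]
grip_width: 0.0129
gripper_force: 79.2
[0.4939678  0.12005152 0.19977458] [-0.04485669 -0.76946106 -0.63711659] lip z est [0.49468091 0.13240874 0.06080411]
```

View pics/po.png

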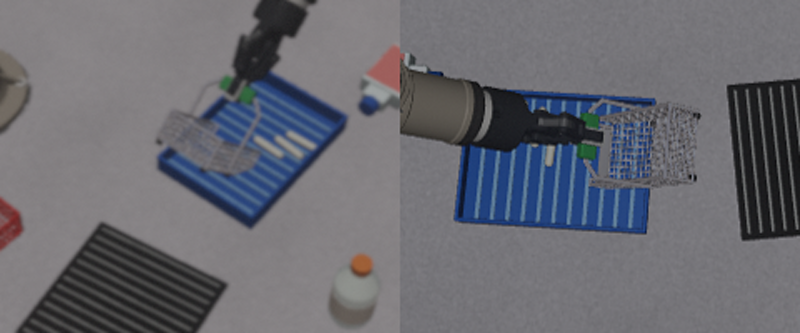

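The scene crop shows three bars lying in the tray around (285,145), and the tilted basket's mesh is empty. Now I'll level it and carry it back.

```bash

python3 -m crank '[[[0,0,0],[0.08,0,0]],[[0,0,0],[0.1,0,0]],[[0,0,0],[0.1,0,0]],[[0,0,0],[0.1,0,0]],[[0,0,0],[0.1,0,0]]]'
python3 -m crank '[[[0,0,0],[0.1,0,0]],[[0,0,0],[0.1,0,0]],[[0,0,0],[0.1,0,0]],[[0,0,0],[0.1,0,0]],[[0,0,0],[0,0,0]]]'
python3 -m crank '[[[0,0,-1],[0,0,0]],[[0,0,-2],[0,0,0]],[[0,0,-2],[0,0,0]],[[0,0,-1],[0,0,0]],[[0,0,0],[0,0,0]]]'
python3 -c "from h import *;goto((.509,-.185,.26),down(-93.2));goto((.509,-.185,.26),down(-5));print(monitor.get_obs()['joints'].round(2))"
```

```text
clock: 13.05
tcp_pos: [0.494, 0.1197, 0.2002]
orientation: [2.744, -0.08, -0.016]
contact_force: [0.4, -1.0, -3.9]
grip_width: 0.0128
gripper_force: 79.0
clock: 13.55
tcp_pos: [0.4934, 0.1158, 0.2006]
orientation: [-3.138, 0.102, 0.0]
contact_force: [-0.8, -0.7, -3.2]
grip_width: 0.0126
gripper_force: 79.0
clock: 14.05
tcp_pos: [0.4948, 0.1212, 0.2609]
orientation: [3.139, -0.088, 0.003]
contact_force: [0.3, -0.1, -3.8]
grip_width: 0.013
gripper_force: 79.0
tcp [0.4948 0.1212 0.2609] shift in tool cm [ 3.13 30.5   0.13] turn [ 0.0012 -0.002   0.    ]
tcp [0.4948 0.1212 0.2609] shift in tool cm [ 3.13 30.5   0.13] turn [ 2.5000e-03 -7.0000e-04 -1.5394e+00]
[-1.33  0.34  1.22  1.96 -0.36  1.08 -1.59]
```

```bash

python3 -m crank '[[[0.3,1.5,0],[0,0,0]],[[0.3,3,0],[0,0,0]],[[0.3,3,0],[0,0,0]],[[0.3,3,0],[0,0,0]],[[0.3,3,0],[0,0,0]]]'
python3 -m crank '[[[0.3,3,0],[0,0,0]],[[0.3,3,0],[0,0,0]],[[0.3,3,0],[0,0,0]],[[0.3,3,0],[0,0,0]],[[0.3,3,0],[0,0,0]]]'
python3 -m crank '[[[0.1,2,0],[0,0,0]],[[0,0,0],[0,0,-0.1]],[[0,0,0],[0,0,-0.12]],[[0,0,0],[0,0,-0.12]],[[0,0,0],[0,0,-0.12]]]'
python3 -m crank '[[[0,0,0],[0,0,-0.12]],[[0,0,0],[0,0,-0.12]],[[0,0,0],[0,0,-0.12]],[[0,0,0],[0,0,-0.12]],[[0,0,0],[0,0,-0.12]]]'
python3 -m crank '[[[0,0,0],[0,0,-0.12]],[[0,0,0],[0,0,-0.12]],[[0,0,0],[0,0,-0.12]],[[0,0,0],[0,0,-0.12]],[[0,0,0],[0,0,0]]]'
python3 -m crank '[[[0,0,0],[0,0,0]],[[0,0,0],[0,0,0]]]'
python3 - <<'E'
from h import *
goto((.509,-.185,.115),down(-5))
p,d,W=grab('scene'); cv2.imwrite('pics/bk.png',cv2.resize(p[140:370,180:440,::-1],None,fx=2.6,fy=2.6,interpolation=cv2.INTER_CUBIC))
E
```

```text
clock: 14.55
tcp_pos: [0.5002, -0.0176, 0.2589]
orientation: [3.139, -0.092, -0.003]
contact_force: [1.0, -0.0, -3.4]
grip_width: 0.0127
gripper_force: 79.0
clock: 15.05
tcp_pos: [0.5063, -0.168, 0.2587]
orientation: [3.14, -0.092, -0.004]
contact_force: [0.1, 0.4, -2.7]
grip_width: 0.0126
gripper_force: 79.0
clock: 15.55
tcp_pos: [0.506, -0.187, 0.2586]
orientation: [3.077, 0.633, -0.004]
contact_force: [-0.6, -0.4, -3.1]
grip_width: 0.0128
gripper_force: 79.0
clock: 16.05
tcp_pos: [0.506, -0.187, 0.2585]
orientation: [-2.752, -1.514, 0.004]
contact_force: [0.5, -0.0, -2.9]
grip_width: 0.013
gripper_force: 79.0
clock: 16.55
tcp_pos: [0.5061, -0.187, 0.2586]
orientation: [-2.317, -2.12, 0.003]
contact_force: [-1.1, 0.3, -3.6]
grip_width: 0.0132
gripper_force: 79.0
clock: 16.75
tcp_pos: [0.5068, -0.1865, 0.2593]
orientation: [-2.321, -2.117, 0.001]
contact_force: [0.1, -0.5, -3.2]
grip_width: 0.0126
gripper_force: 79.0
tcp [ 0.5068 -0.1865  0.2593] shift in tool cm [ 0.18  0.22 14.43] turn [-0.001   0.0003 -0.0045]
```

View pics/bk.png

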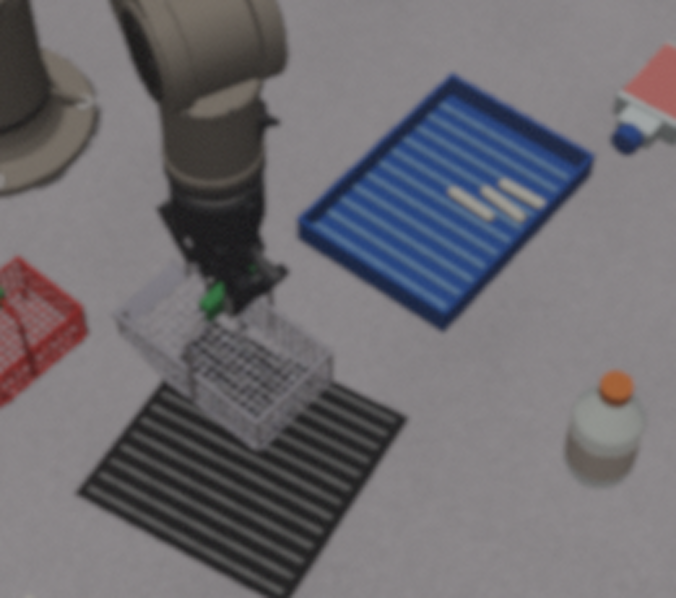

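The three bars lie in the tray at (470,203), (502,203) and (522,193), and the basket is empty above the mat. Lowering now.

```bash

python3 -m crank '[[[0.2,0.2,2],[0,0,0]],[[0,0,3],[0,0,0]],[[0,0,3],[0,0,0]],[[0,0,3],[0,0,0]],[[0,0,2],[0,0,0]]]'
python3 -m crank '[[[0,0,0.6],[0,0,0]],[[0,0,0],[0,0,0]],[[0,0,0],[0,0,0]]]'
python3 -m crank '[[[0,0,0.2],[0,0,0]],[[0,0,0.2],[0,0,0]],[[0,0,0],[0,0,0]],[[0,0,0],[0,0,0]]]'
python3 -m crank '[[[0,0,0.2],[0,0,0]],[[0,0,0],[0,0,0]],[[0,0,0],[0,0,0]]]'
python3 -c "from h import *;goto((.509,-.185,.115),down(-5))"
```

```text
clock: 17.3
tcp_pos: [0.5085, -0.1839, 0.1277]
orientation: [-2.318, -2.118, 0.003]
contact_force: [-0.4, -0.1, -3.2]
grip_width: 0.0127
gripper_force: 79.0
clock: 17.6
tcp_pos: [0.5102, -0.1848, 0.1248]
orientation: [2.317, 2.119, 0.001]
contact_force: [1.4, 0.2, -4.0]
grip_width: 0.0128
gripper_force: 78.9
clock: 18.0
tcp_pos: [0.5095, -0.1844, 0.12]
orientation: [2.318, 2.12, 0.001]
contact_force: [-0.7, 0.0, -3.6]
grip_width: 0.0128
gripper_force: 79.0
clock: 18.3
tcp_pos: [0.5093, -0.1844, 0.1177]
orientation: [-2.318, -2.12, 0.0]
contact_force: [-0.2, -0.2, -2.7]
grip_width: 0.0128
gripper_force: 79.0
tcp [ 0.5093 -0.1844  0.1177] shift in tool cm [-0.06 -0.02  0.27] turn [-0.0002 -0.     -0.0019]
```

```bash

python3 -m crank '[[[0,0,0.1],[0,0,0]],[[0,0,0],[0,0,0]],[[0,0,0],[0,0,0]]]'
python3 -m crank '[[[0,0,0.1],[0,0,0]],[[0,0,0],[0,0,0]],[[0,0,0],[0,0,0]]]'
python3 -m crank '[[[0,0,0.1],[0,0,0]],[[0,0,0],[0,0,0]],[[0,0,0],[0,0,0]]]'
```

```text
clock: 18.6
tcp_pos: [0.5093, -0.1844, 0.1167]
orientation: [-2.318, -2.12, 0.0]
contact_force: [0.0, 0.3, -2.6]
grip_width: 0.0128
gripper_force: 79.0
clock: 18.9
tcp_pos: [0.5093, -0.1844, 0.1158]
orientation: [-2.318, -2.12, 0.0]
contact_force: [-0.0, 1.0, -3.4]
grip_width: 0.0128
gripper_force: 79.0
clock: 19.2
tcp_pos: [0.5093, -0.1845, 0.115]
orientation: [-2.318, -2.12, -0.0]
contact_force: [-2.7, 0.3, 1.9]
grip_width: 0.0125
gripper_force: 79.6
```

```bash

python3 -m crank '[[[0,0,0],[0,0,0]],[[0,0,0],[0,0,0]],[[0,0,0],[0,0,0]]]' - 20
python3 -m crank '[[[0,0,0],[0,0,0]],[[0,0,0],[0,0,0]],[[0,0,0],[0,0,0]]]' 2
python3 -m crank '[[[0,0,0],[0,0,0]],[[0,0,0],[0,0,0]],[[0,0,0],[0,0,0]],[[0,0,0],[0,0,0]],[[0,0,0],[0,0,0]]]' 6
python3 -m crank '[[[0,0,-1],[0,0,0]],[[0,0,-2],[0,0,0]],[[0,0,-3],[0,0,0]],[[0,0,-3],[0,0,0]],[[0,0,-3],[0,0,0]]]'
python3 -m crank '[[[0,-3,-2],[0,0,0]],[[0,-4,-1],[0,0,0]],[[0,-4,0],[0,0,0]],[[0,0,0],[0,0,0]]]'
python3 - <<'E'
from h import *
for n in('scene','top'):
  p,d,W=grab(n); cv2.imwrite(f'pics/end_{n}.png',p[...,::-1])
  H,S,V=cv2.split(cv2.cvtColor(p,cv2.COLOR_RGB2HSV)); g=np.argwhere((H>45)&(H<75)&(S>120)&(V>50))
  q=np.array([ray(n,u,v,.145)[:2] for v,u in g]); q=q[q[:,0]>.4]
  if len(q): print(n,len(q),cv2.minAreaRect(q.astype(np.float32)))
a=cv2.imread('pics/end_scene.png')[100:480,130:480];b=cv2.imread('pics/end_top.png')[90:470,90:560]
cv2.imwrite('pics/end.png',np.hstack([a[:,:],b[:,:450]]))
print(monitor.get_obs()['tcp_pos'])
E
```

```text
clock: 19.5
tcp_pos: [0.5093, -0.1845, 0.115]
orientation: [-2.318, -2.12, -0.0]
contact_force: [-3.0, 1.1, 4.4]
grip_width: 0.0128
gripper_force: 80.1
clock: 19.8
tcp_pos: [0.5097, -0.1844, 0.1148]
orientation: [2.318, 2.12, 0.0]
contact_force: [0.9, -0.0, 0.8]
grip_width: 0.02
gripper_force: 0.0
clock: 20.3
tcp_pos: [0.5093, -0.1844, 0.1148]
orientation: [-2.318, -2.12, -0.0]
contact_force: [-0.1, -0.1, -0.7]
grip_width: 0.0599
gripper_force: 0.0
clock: 20.8
tcp_pos: [0.5091, -0.1847, 0.2366]
orientation: [2.318, 2.12, 0.0]
contact_force: [0.9, 0.5, 0.7]
grip_width: 0.0598
gripper_force: 0.0
clock: 21.2
tcp_pos: [0.395, -0.175, 0.2649]
orientation: [-2.318, -2.115, -0.005]
contact_force: [1.0, 0.0, 0.4]
grip_width: 0.0599
gripper_force: 0.0
scene 82 ((0.5122385621070862, -0.18583235144615173), (0.05313647910952568, 0.01125215645879507), 87.18030548095703)
top 105 ((0.5090991854667664, -0.17630809545516968), (0.04120564088225365, 0.014010108076035976), 89.14096069335938)
[ 0.39961077 -0.17455172  0.26558233]
```

View pics/end.png

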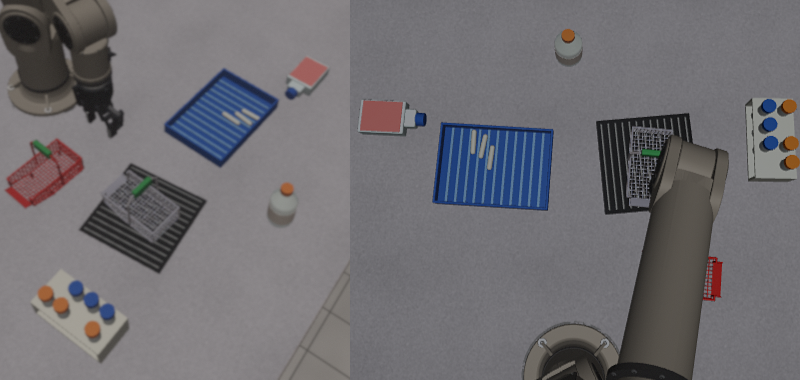

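The basket stands upright in the middle of the mat. The three bars are in the tray at about (475,143), (483,146) and (490,157), the bystanders haven't moved, and the robot is clear.

```bash
python3 -c "from h import *;print(r.hand_in())"
```

```text
the job is handed in; nothing more can be done
None
```

The job is handed in at about 21 s on the robot's clock: all three stir bars are in the blue tray, the empty basket is upright in the middle of its mat, and the bottle, flask and rack are undisturbed.

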